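# Click the bag-length stop into its detent and lock it

## Robot

A 7-joint arm with a two-finger parallel gripper is mounted at the origin on a cart in front of the work surface, level with it; the furniture and walls round the work are solid. World frame = base frame: x ahead of the robot, y to its left, z up, the work surface at z = 0. Lengths are in m, angles in degrees, forces in N, time in s.
With the tool pointing down it reaches from about 0.425 to 0.875 m from the base axis. Payload 4.7 kg.
Tool frame: the origin (TCP) lies at the very end of the fingers, on their centre line; the grasp point (between the pads) lies 19 mm behind it; z points along the fingers, y is the line along which they close (so a half turn about z gives the same grasp; the last joint's range is limited). The gripper opens to 87 mm and grips with 3 to 60 N. Pads are 19 mm wide; open, the fingers measure 117 mm over their backs; the gripper's body (75 mm by 190 mm) begins 51 mm behind the grasp point.
Start: joints at [76.324, 18.392, -4.016, 83.108, 1.295, 78.541, -3.26], TCP at [0.163, -0.629, 0.223] pointing down, gripper open.
Joint ranges: [-163.93, 163.93], [-17.29, 119.83], [-79.2, 71.16], [3.27, 140.29], [-89.18, 269.18], [5.43, 117.66], [-154.24, 154.24]. Speed limits (degrees/s): [147.25, 147.25, 180, 180, 180, 180, 180].

## Interface

Orientations are given as [roll, pitch, yaw] about the fixed x, y, z axes, in that order (R = Rz(yaw) Ry(pitch) Rx(roll)).
In Python, from cell import get_obs, eyes, env gives the robot as it stands.
- The arm moves only by the tool servo_tool, never from a script. Its argument "series" is a list that holds one entry, the list of rows, each a list of 7 numbers: the shift along the tool's x, y, z in units of 300 mm (1.0 is 300 mm), then the turn, a rotation vector about the tool's x, y, z in units of pi rad (1.0 is pi rad), then the opening, from 0 (shut) to 1 (fully open). In form: [[[tx, ty, tz, wx, wy, wz, gripper], ...]]. A call has 1 to 12 rows; each row is the pose to reach, as a shift and turn from the pose commanded when the call began, along the tool's axes at that moment, turning the shorter way round; what a row does not reach only later rows make up. A row lasts 1/12 s, in which the tool goes at most 41.7 mm and 7.16 degrees, less where a joint would pass 70% of its speed; a pose out of reach is approached as far as the arm can. A call with a number of a shift or a turn outside -1 to 1 is refused whole. A call with a gripper value outside its range is refused whole. The fingers move at their own pace and stop on an object; "grip_force" is the grip in N (left out, the last holds). Time passes only in rows, so rows that repeat a pose let the fingers close. It gives the time, the measured TCP pose, the force, the opening and the grip force at its end, in the units of the state.
- get_obs(): the state, without advancing time (a new reading comes with each control period).
- eyes.read_camera(name): name is "scene" or "top"; returns a dict with "frame" (384x512x3 uint8, red, green, blue), "depth" (384x512 float32, m along the optical axis (not along the pixel's ray), 0 where there is no reading), "fx", "fy", "cx", "cy" (pixels), "origin" and "rotation" of the camera in the world. Camera axes: x right, y down, z forward; pixel columns grow to the right and rows downward; lengths in m; the calibration is good to about 2 mm. A picture is of the moment at which its call begins.
- env.sign_off(): hands the job in; it is judged then, once.
The state is a dict: "time_s": time; "qpos": joint angles; "joint_velocities": joint speeds; "effort": joint torques, N m; "tool_pos": TCP position; "tool_rot": TCP orientation; "force": force on the tool from outside, world axes, zero at the start; "wrist_torque": the same for the moment, N m; "grip_width": finger opening in m; "grasp_force": force on a finger pad.
Only numpy, scipy, OpenCV 4.12 (cv2) and the standard library are available. Lean on these libraries where they do the work, as an engineer would, in place of code of your own. Each camera call takes 0.05 s, during which the arm holds its last target. There are 200 camera calls.

## Task

Set the bag-length stop: push the blue block along its rail, away from the end near which it stands, until its spring pin clicks down into the hidden detent and stays there. Then press the red lock button on top of the block fully down and move clear. Nothing is to be gripped or lifted: do not pull the brass pin up, do not press the lock before the pin has dropped, and leave the label roll, timer and tie bundle where they are.

Things in the scene. Friction and masses are not known exactly. Their poses are not given: they have to be found in the camera images.
- rail: fixed aluminium rail, 400 mm long along its own y, 60 mm wide, 22 mm high; grey end blocks (74 x 16 mm, 30 mm high) centred at y = +-207 mm. Origin: centre of its underside. The block starts near the -y end and goes toward +y. A detent notch hidden in the rail's slot catches the pin at a carriage value anywhere from 0.09 to 0.165, different each time; find it by feel
- carriage (a joint): blue block's place on the rail, 0 to 0.2 m toward rail +y (starts 0 to 0.04); block centre at rail y = -74 mm + value. 96 (x) by 92 mm (y), top at 66 mm. Slides with about 3 N; at the notch it jumps ahead by some 7 mm and the force dips to nothing, then rises to 15 to 20 N, which would push it out again. Let go below that, it settles in the notch. If pushed past, it can be pushed back
- push_face (a point): centre of the block's rear end face (rail -y side; the face spans 24 to 66 mm above the table, black pad 70 x 28 mm), 45 mm above the table; push here toward rail +y. At least 70 mm of bare rail lie behind it at the start
- pin (a joint): how far the brass-headed spring pin on top of the block has dropped: 0 to 0.001 m while it rides on the track, about 0.006 m when it sits in the detent, negative if pulled up
- pin_head (a point): top of the brass head of the spring pin, 13 mm in diameter, 85 mm above the table while riding and about 79 mm when dropped; on the block's centre line, 46 mm toward the rail's +y from the lock button's centre
- lock (a joint): red lock button on top of the block: 0 up, 0.007 m fully down; starts up, takes about 3 N to move down and stays where it is left. A mechanical stop ends its travel
- lock_top (a point): centre of the top face of the red lock button, 26 mm in diameter, 78 mm above the table when up and 71 mm when down; 16 mm toward the rail's -y from the block's centre
- roll: bystander: loose white label roll lying near the rail, 70 x 77 mm, 28 mm high, origin at the centre of its underside
- dial_timer: bystander: loose white round dial timer, 66 mm in diameter, 38 mm high, origin at the centre of its underside
- ties: bystander: loose bundle of wooden-coloured ties, 14 x 96 x 14 mm, origin at the centre of its underside

How it is judged (in metres and radians):
On the way, in this order (a step that is already met when the one before it is completed fails the run):
1. the pin has dropped into the detent with the lock still up (value of joint pin above 0.0035 m and value of joint lock below 0.002 m), for 0.2 s.
2. the lock button is pressed down while the pin is in the detent (value of joint pin above 0.0035 m and value of joint lock above 0.0055 m), for 0.2 s.
At the end, for the whole second after the job is handed in: the spring pin sits in the detent (dropped more than 3.5 mm), the lock button is down (more than 5.5 of its 7 mm), the block is at rest, and roll, timer and ties lie within 30 mm of where they started (all of step 2 and velocity of joint carriage between -0.005 and 0.005 m/s and distance of each of roll, dial_timer, ties from where it was at the start of the episode below 0.03 m); the robot touches nothing.
It fails at once if the lock is pressed (more than 3 mm) while the pin is not in the detent (value of joint lock above 0.003 m and value of joint pin below 0.0025 m).
It fails at once if the pin is pulled up by more than 4 mm (value of joint pin below -0.004 m).
It fails at once if a bystander is lifted or carried off (height (world z) of any of roll, dial_timer, ties above 0.02 m or distance of any of roll, dial_timer, ties from where it was at the start of the episode above 0.03 m).
It also fails if it takes over 48 s, if anything falls off the work surface, if the arm or the gripper's body presses on something with over 40 N, if the wrist force passes 120 N, or if a joint passes its speed limit or range.

## Working session

There is one attempt and no reset: what is moved stays moved. The work goes in short steps, Python scripts to look and compute and a tool call to move; the robot and the scene stay as the last step left them, time stands still between calls to the robot, and variables do not carry over. Pictures are saved under pics/ and viewed, at most 10 in all, crops included, and the job is handed in when it is done.

Besides the shell and the picture viewer there is one more tool, called after "Call:" by a JSON object that holds its "op" and its "data", one argument or row to a line. servo_tool: Moves the arm, as the interface text tells. Shifts and turns lie within -1 to 1; 1 stands for 300 mm of shift or pi rad of turn. Its arguments: {"type":"object","properties":{"series":{"type":"array"},"grip_force":{"type":"number"}},"required":["series"]}

```bash
mkdir -p pics; ls; python3 - <<'E'
from cell import get_obs, eyes, env
import cv2,numpy as np
o=get_obs();print({k:np.round(v,3) for k,v in o.items()})
for n in("scene","top"):
    c=eyes.read_camera(n);cv2.imwrite(f"pics/{n}0.png",c["frame"][:,:,::-1]);np.savez(f"{n}0.npz",**c)
    print(n,c["origin"],c["rotation"],c["fx"])
E
```

```text
pics
{'time_s': np.float64(0.0), 'qpos': array([76.325, 18.439, -4.017, 83.175,  1.296, 78.54 , -3.259]), 'joint_velocities': array([-0.05 ,  0.01 , -0.022, -0.024,  0.074, -0.053,  0.026]), 'effort': array([-1.0000e-03, -4.9130e+01, -4.0400e-01, -3.1254e+01, -6.4000e-02,
        4.4000e-02,  0.0000e+00]), 'tool_pos': array([ 0.162, -0.629,  0.221]), 'tool_rot': array([-1.79891e+02,  6.00000e-03,  1.44880e+01]), 'force': array([ 0.081, -0.411, -0.903]), 'wrist_torque': array([-0.01 , -0.012,  0.02 ]), 'grasp_force': np.float64(0.0), 'grip_width': np.float64(0.087)}
scene [0.06490807 0.77034591 0.63191109] [-123.11633592   -1.36776926 -146.08465884] 450.1715102604719
top [0.42301836 0.05458153 0.97409438] [-171.96311071   -1.39072231  -88.90728999] 499.60119544043914
```

View pics/top0.png

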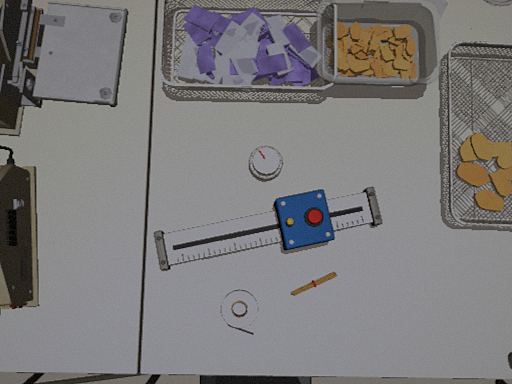

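View pics/scene0.png

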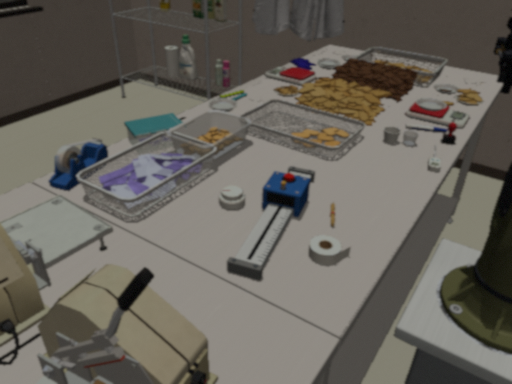

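The top view shows the rail with its end blocks at about (374,206) (−y) and (162,250) (+y). The red button is at (314,216), the brass pin at (290,222), the timer at (266,163), the roll at (239,309) and the ties at (314,284).

```bash
cat > h.py <<'E'
import numpy as np,cv2
from scipy.spatial.transform import Rotation as R
def world(c,u,v,z=None):
    """pixel -> world; from depth, or on the plane at height z"""
    d=np.array([(u-c["cx"])/c["fx"],(v-c["cy"])/c["fy"],1.]);r=R.from_euler("xyz",c["rotation"],degrees=True).as_matrix()@d
    s=c["depth"][int(round(v)),int(round(u))] if z is None else (z-c["origin"][2])/r[2]
    return c["origin"]+s*r
def blob(c,lo,hi,box):
    m=cv2.inRange(cv2.cvtColor(c["frame"],cv2.COLOR_RGB2HSV),lo,hi);x0,y0,x1,y1=box
    q=np.zeros_like(m);q[y0:y1,x0:x1]=m[y0:y1,x0:x1];v,u=np.nonzero(q);return u,v
E
python3 - <<'E'
from h import *
c=dict(np.load("top0.npz"))
u,v=blob(c,(0,150,120),(8,255,255),(300,200,330,232));red=world(c,u.mean(),v.mean(),.078)
u2,v2=blob(c,(15,100,80),(35,255,255),(282,212,298,232));pin=world(c,u2.mean(),v2.mean(),.085)
u3,v3=blob(c,(100,120,60),(125,255,255),(265,180,340,255))
print("red",red,len(u),world(c,u.mean(),v.mean()),"pin",pin,len(u2))
rc=cv2.minAreaRect(np.c_[u3,v3].astype(np.float32));print(rc,world(c,*rc[0],.066))
e=[world(c,374,206,.03),world(c,162.5,250,.03)]
print(e);
for a in(e[1]-e[0],pin-red):print(np.degrees(np.arctan2(a[1],a[0])),np.linalg.norm(a))
for n,p in dict(timer=(266,163),roll=(239,309),t1=(293,293),t2=(335,275)).items():print(n,world(c,*p,.02))
E
```

```text
red [ 0.51570121 -0.07805908  0.078     ] 128 [ 0.51564779 -0.07798262  0.07851654] pin [ 0.50488459 -0.03252185  0.085     ] 36
((304.7487487792969, 218.66098022460938), (51.33462905883789, 49.3790283203125), 77.90524291992188) [ 0.51151516 -0.06213816  0.066     ]
[array([ 0.54219608, -0.19962111,  0.03      ]), array([0.45043951, 0.19998457, 0.03      ])]
102.93196252921068 0.4100048361149381
103.36204835109619 0.04732482110174477
timer [0.62322562 0.00812168 0.02      ]
roll [0.34399234 0.05437984 0.02      ]
t1 [ 0.37517404 -0.0464923   0.02      ]
t2 [ 0.41011278 -0.12597309  0.02      ]
```

Call:
{"op": "servo_tool", "data": {
  "series": [
    [[0.08,-0.064,0,0,0,0.004,0],[0.16,-0.127,0,0,0,0.008,0],[0.24,-0.19,0,0,0,0.008,0],[0.32,-0.254,0,0,0,0.008,0],[0.4,-0.318,0,0,0,0.008,0],[0.48,-0.381,0,0,0,0.008,0],[0.56,-0.445,0,0,0,0.008,0],[0.64,-0.508,0,0,0,0.008,0],[0.72,-0.572,0,0,0,0.008,0],[0.8,-0.635,0,0,0,0.008,0],[0.8,-0.635,0,0,0,0.008,0]]
  ]
}}

```text
time_s: 1.02
tool_pos: [0.3522, -0.3785, 0.2225]
tool_rot: [-179.9, -0.1, 13.6]
force: [0.8, 0.5, 0.5]
grip_width: 0.0215
grasp_force: 0.0
```

Call:
{"op": "servo_tool", "data": {
  "series": [
    [[0.08,-0.067,0,0,0,0,0],[0.16,-0.135,0,0,0,0,0],[0.24,-0.2,0,0,0,0,0],[0.32,-0.27,0,0,0,0,0],[0.4,-0.338,0.04,0,0,0,0],[0.48,-0.406,0.08,0,0,0,0],[0.56,-0.473,0.12,0,0,0,0],[0.64,-0.541,0.16,0,0,0,0],[0.7,-0.6,0.2,0,0,0,0],[0.757,-0.64,0.24,0,0,0,0],[0.757,-0.64,0.24,0,0,0,0],[0.757,-0.64,0.24,0,0,0,0]]
  ]
}}

```text
time_s: 2.02
tool_pos: [0.5248, -0.1453, 0.1494]
tool_rot: [-179.9, 0.1, 13.2]
force: [-0.0, -2.0, -0.2]
grip_width: 0.0003
grasp_force: 0.0
```

```bash
python3 - <<'E'
from h import *
from cell import get_obs,eyes
c=eyes.read_camera("top");cv2.imwrite("pics/top1.png",cv2.resize(c["frame"][130:330,180:440,::-1],None,fx=3,fy=3))
o=get_obs();print(o["time_s"],o["tool_pos"],o["tool_rot"])
E
```

```text
2.0667 [ 0.5247044  -0.14696888  0.15009982] [-1.79986360e+02  7.57188877e-02  1.30668681e+01]
```

View pics/top1.png

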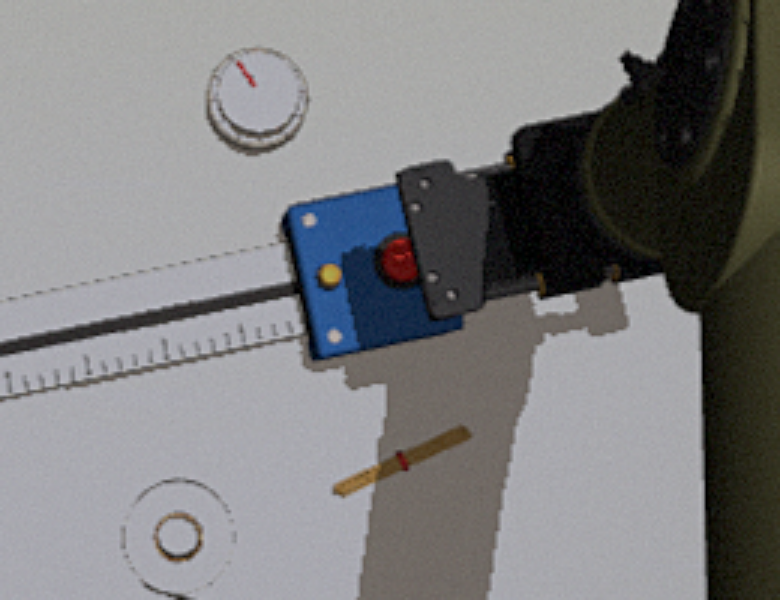

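Call:
{"op": "servo_tool", "data": {
  "series": [
    [[0.018,0,0.06,0,0,0,0],[0.018,0,0.12,0,0,0,0],[0.018,0,0.18,0,0,0,0],[0.018,0,0.24,0,0,0,0],[0.018,0,0.3,0,0,0,0],[0.018,0,0.34,0,0,0,0],[0.018,0,0.36,0,0,0,0],[0.018,0,0.36,0,0,0,0],[0.018,0,0.36,0,0,0,0]]
  ]
}}

```text
time_s: 2.82
tool_pos: [0.5307, -0.1461, 0.0431]
tool_rot: [180.0, -0.0, 13.0]
force: [0.4, 0.1, 0.8]
grip_width: 0.0003
grasp_force: 0.0
```

Call:
{"op": "servo_tool", "data": {
  "series": [
    [[0,-0.02,0,0,0,0,0],[0,-0.04,0,0,0,0,0],[0,-0.06,0,0,0,0,0],[0,-0.075,0,0,0,0,0],[0,-0.09,0,0,0,0,0],[0,-0.105,0,0,0,0,0],[0,-0.12,0,0,0,0,0],[0,-0.135,0,0,0,0,0],[0,-0.15,0,0,0,0,0]]
  ]
}}

```text
time_s: 3.57
tool_pos: [0.521, -0.1042, 0.0429]
tool_rot: [179.8, -0.1, 13.0]
force: [3.4, -5.9, -2.2]
grip_width: 0.0004
grasp_force: 3.1
```

Call:
{"op": "servo_tool", "data": {
  "series": [
    [[0,-0.013,0,0,0,0,0],[0,-0.026,0,0,0,0,0],[0,-0.039,0,0,0,0,0],[0,-0.052,0,0,0,0,0],[0,-0.065,0,0,0,0,0],[0,-0.078,0,0,0,0,0],[0,-0.091,0,0,0,0,0],[0,-0.104,0,0,0,0,0],[0,-0.117,0,0,0,0,0],[0,-0.13,0,0,0,0,0]]
  ]
}}

```text
time_s: 4.4
tool_pos: [0.5123, -0.0661, 0.0428]
tool_rot: [179.8, -0.1, 12.9]
force: [2.8, -4.7, -1.8]
grip_width: 0.0004
grasp_force: 3.0
```

Call:
{"op": "servo_tool", "data": {
  "series": [
    [[0,-0.006,0,0,0,0,0],[0,-0.012,0,0,0,0,0],[0,-0.016,0,0,0,0,0],[0,-0.016,0,0,0,0,0]]
  ]
}}

```text
time_s: 4.73
tool_pos: [0.5108, -0.0595, 0.0428]
tool_rot: [179.9, -0.0, 13.0]
force: [1.7, -3.2, 0.1]
grip_width: 0.0002
grasp_force: 1.9
```

```bash
cat > look.py <<'E'
import sys
from h import *
from cell import get_obs,eyes
o=get_obs();c=eyes.read_camera("scene")
d=np.array([-.2245,.9745])
print(round(float(o["time_s"]),2),o["tool_pos"].round(4),o["force"].round(1),"s",((o["tool_pos"][:2]-[.4963,0])@d).round(4))
np.savez("s.npz",**c);cv2.imwrite("pics/"+sys.argv[1],cv2.resize(c["frame"][140:290,200:360,::-1],None,fx=4,fy=4))
E
python3 look.py s1.png
```

```text
4.73 [ 0.5108 -0.0595  0.0428] [ 1.7 -3.2  0.1] s -0.0612
```

View pics/s1.png

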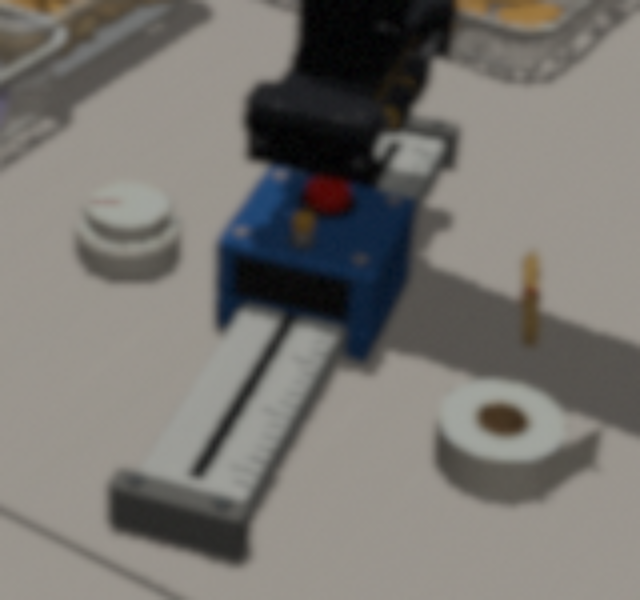

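Pin still up; block about 0.074. The indicator is a steady ~3.5 N when resting in contact. Now feeling in small steps.

Call:
{"op": "servo_tool", "data": {
  "series": [
    [[0,-0.007,0,0,0,0,0],[0,-0.014,0,0,0,0,0],[0,-0.02,0,0,0,0,0],[0,-0.02,0,0,0,0,0]]
  ]
}}

```text
time_s: 5.12
tool_pos: [0.5093, -0.053, 0.0427]
tool_rot: [180.0, -0.0, 13.0]
force: [1.7, -3.5, 0.3]
grip_width: 0.0006
grasp_force: 1.8
```

Call:
{"op": "servo_tool", "data": {
  "series": [
    [[0,-0.007,0,0,0,0,0],[0,-0.014,0,0,0,0,0],[0,-0.014,0,0,0,0,0]]
  ]
}}

```text
time_s: 5.37
tool_pos: [0.5083, -0.0487, 0.0427]
tool_rot: [180.0, -0.0, 13.1]
force: [2.3, -2.8, 0.8]
grip_width: 0.0005
grasp_force: 1.9
```

Call:
{"op": "servo_tool", "data": {
  "series": [
    [[0,-0.007,0,0,0,0,0],[0,-0.014,0,0,0,0,0],[0,-0.014,0,0,0,0,0]]
  ]
}}

```text
time_s: 5.62
tool_pos: [0.5073, -0.0445, 0.0427]
tool_rot: [180.0, -0.0, 13.1]
force: [2.1, -2.9, 1.1]
grip_width: 0.0003
grasp_force: 1.9
```

Call:
{"op": "servo_tool", "data": {
  "series": [
    [[0,-0.006,0,0,0,0,0],[0,-0.011,0,0,0,0,0],[0,-0.011,0,0,0,0,0]]
  ]
}}

```text
time_s: 5.87
tool_pos: [0.5066, -0.0412, 0.0427]
tool_rot: [-180.0, -0.0, 13.1]
force: [1.0, -2.7, 1.7]
grip_width: 0.0004
grasp_force: 1.9
```

Call:
{"op": "servo_tool", "data": {
  "series": [
    [[0,-0.006,0,0,0,0,0],[0,-0.011,0,0,0,0,0],[0,-0.011,0,0,0,0,0]]
  ]
}}

```text
time_s: 6.12
tool_pos: [0.5058, -0.0379, 0.0427]
tool_rot: [-180.0, -0.0, 13.1]
force: [2.6, -2.5, 1.8]
grip_width: 0.0004
grasp_force: 2.0
```

Call:
{"op": "servo_tool", "data": {
  "series": [
    [[0,-0.006,0,0,0,0,0],[0,-0.011,0,0,0,0,0],[0,-0.011,0,0,0,0,0]]
  ]
}}

```text
time_s: 6.37
tool_pos: [0.505, -0.0347, 0.0426]
tool_rot: [-180.0, -0.0, 13.1]
force: [2.1, -1.9, 1.5]
grip_width: 0.0008
grasp_force: 2.0
```

Call:
{"op": "servo_tool", "data": {
  "series": [
    [[0,-0.006,0,0,0,0,0],[0,-0.011,0,0,0,0,0],[0,-0.011,0,0,0,0,0]]
  ]
}}

```text
time_s: 6.62
tool_pos: [0.5043, -0.0315, 0.0426]
tool_rot: [-180.0, -0.0, 13.1]
force: [2.1, -2.9, 2.8]
grip_width: 0.0004
grasp_force: 2.0
```

Call:
{"op": "servo_tool", "data": {
  "series": [
    [[0,-0.006,0,0,0,0,0],[0,-0.011,0,0,0,0,0],[0,-0.011,0,0,0,0,0]]
  ]
}}

```text
time_s: 6.87
tool_pos: [0.5035, -0.0284, 0.0426]
tool_rot: [-180.0, -0.0, 13.1]
force: [2.8, -3.2, 1.9]
grip_width: 0.0005
grasp_force: 2.0
```

Call:
{"op": "servo_tool", "data": {
  "series": [
    [[0,-0.006,0,0,0,0,0],[0,-0.011,0,0,0,0,0],[0,-0.011,0,0,0,0,0]]
  ]
}}

```text
time_s: 7.12
tool_pos: [0.5028, -0.0252, 0.0426]
tool_rot: [-180.0, -0.0, 13.1]
force: [2.8, -2.5, 2.6]
grip_width: 0.0002
grasp_force: 2.0
```

Call:
{"op": "servo_tool", "data": {
  "series": [
    [[0,-0.006,0,0,0,0,0],[0,-0.011,0,0,0,0,0],[0,-0.011,0,0,0,0,0]]
  ]
}}

```text
time_s: 7.37
tool_pos: [0.5021, -0.0221, 0.0426]
tool_rot: [-180.0, -0.0, 13.1]
force: [2.3, -2.9, 2.4]
grip_width: 0.0002
grasp_force: 2.0
```

Call:
{"op": "servo_tool", "data": {
  "series": [
    [[0,-0.006,0,0,0,0,0],[0,-0.011,0,0,0,0,0],[0,-0.011,0,0,0,0,0]]
  ]
}}

```text
time_s: 7.62
tool_pos: [0.5008, -0.0184, 0.0424]
tool_rot: [-179.9, 0.0, 13.1]
force: [2.3, -1.4, 1.5]
grip_width: 0.0005
grasp_force: 0.8
```

Pad force dipped from 2.0 to 0.8; checking the pin.

```bash
python3 look.py s2.png
```

```text
7.62 [ 0.5008 -0.0184  0.0424] [ 2.3 -1.4  1.5] s -0.019
```

View pics/s2.png

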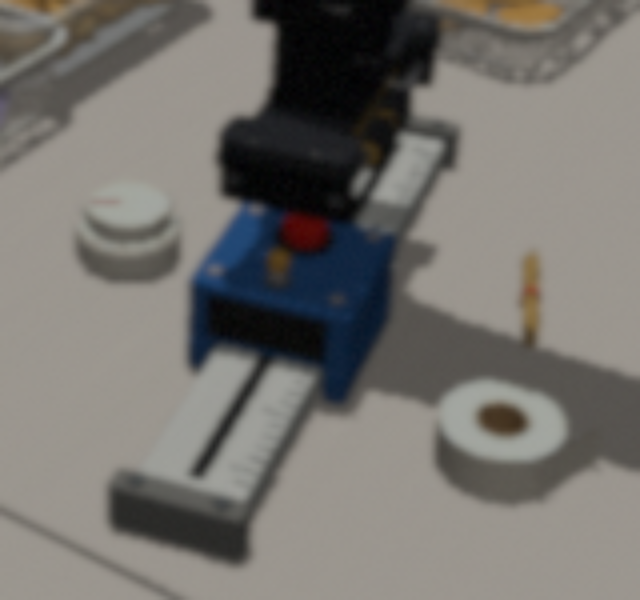

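The pin (278,266) and button (305,232) are visible, but whether the pin has dropped is unclear at this scale, so I'll quantify it.

```bash
cat > pin.py <<'E'
from h import *
from cell import get_obs,eyes
o=get_obs();c=eyes.read_camera("scene");d=np.array([-.2245,.9745]);O=np.array([.4963,0])
def P(lo,hi,box):
    u,v=blob(c,lo,hi,box);return u,v,np.array([world(c,a,b) for a,b in zip(u,v)])
u,v,p=P((0,150,80),(8,255,255),(240,170,310,230));k=p[:,2]>.074;
s=(p[:,:2]-O)@d
print("t",round(float(o["time_s"]),2),"tcp s",((o["tool_pos"][:2]-O)@d).round(4),"red n",len(u),"s ctr",((s.min()+s.max())/2).round(4),"z pct",np.percentile(p[:,2],[50,90]).round(4))
u,v,p=P((12,110,60),(35,255,255),(240,180,300,230))
print("pin n",len(u),"rows",v.min(),v.max(),"z",np.sort(p[:,2])[-8:].round(4), "s",((p[:,:2]-O)@d).mean().round(4))
E
python3 pin.py
```

```text
t 7.67 tcp s -0.0186 red n 12 s ctr 0.027 z pct [0.078 0.079]
pin n 20 rows 203 207 z [0.0844 0.0846 0.0846 0.0846 0.0846 0.085  0.0858 0.0865] s 0.0711
```

Pin head is still at 85 mm (riding), value about 0.115 — right at the notch edge, probably. Continue.

Call:
{"op": "servo_tool", "data": {
  "series": [
    [[0,-0.004,0,0,0,0,0],[0,-0.007,0,0,0,0,0],[0,-0.007,0,0,0,0,0]]
  ]
}}

```text
time_s: 7.97
tool_pos: [0.4997, -0.0161, 0.0419]
tool_rot: [-179.9, 0.1, 13.1]
force: [-0.1, 0.3, -1.1]
grip_width: 0.0004
grasp_force: 0.0
```

```bash
python3 pin.py
```

```text
t 7.97 tcp s -0.0165 red n 13 s ctr 0.0333 z pct [0.0779 0.0788]
pin n 22 rows 207 211 z [0.0777 0.0779 0.078  0.0784 0.0789 0.0794 0.0806 0.0807] s 0.0779
```

Pin dropped (85→79 mm) and block jumped 7 mm. Back off, raise, and re-measure the button from above.

Call:
{"op": "servo_tool", "data": {
  "series": [
    [[0,0.02,0,0,0,0,0],[0,0.05,0,0,0,0,0],[0,0.07,-0.04,0,0,0,0],[0,0.1,-0.12,0,0,0,0],[0,0.15,-0.2,0,0,0,0],[0,0.2,-0.28,0,0,0,0],[0,0.25,-0.33,0,0,0,0],[0,0.3,-0.33,0,0,0,0],[0,0.3,-0.33,0,0,0,0],[0,0.3,-0.33,0,0,0,0]]
  ]
}}

```text
time_s: 8.85
tool_pos: [0.5203, -0.1057, 0.1409]
tool_rot: [-179.9, 0.1, 12.9]
force: [-0.5, 0.1, -0.1]
grip_width: 0.0007
grasp_force: 0.0
```

```bash
python3 pin.py; python3 - <<'E'
from h import *
from cell import get_obs,eyes
c=eyes.read_camera("top");o=get_obs();O=np.array([.4963,0]);d=np.array([-.2245,.9745]);n=np.array([.9745,.2245])
cv2.imwrite("pics/top2.png",cv2.resize(c["frame"][150:290,180:340,::-1],None,fx=4,fy=4))
u,v=blob(c,(0,150,60),(8,255,255),(220,195,300,260));r=world(c,u.mean(),v.mean(),.078)
u2,v2=blob(c,(15,100,60),(35,255,255),(200,195,290,260));p=world(c,u2.mean(),v2.mean(),.079)
for q,k in((r,len(u)),(p,len(u2))):print(q,k,(q[:2]-O)@d,(q[:2]-O)@n)
t=o["tool_pos"];print(t,(t[:2]-O)@d,(t[:2]-O)@n,o["tool_rot"],o["force"])
E
```

```text
t 8.85 tcp s -0.1084 red n 42 s ctr 0.0322 z pct [0.0782 0.0797]
pin n 14 rows 207 211 z [0.0778 0.078  0.078  0.0787 0.0787 0.0792 0.0793 0.0797] s 0.0782
[0.49153706 0.02564184 0.078     ] 164 0.02605725015351103 0.0011151075889773846
[0.48087764 0.07013435 0.079     ] 41 0.07180824797547683 0.0007160688275237644
[ 0.51997093 -0.10369013  0.14027162] -0.10636015313850454 -0.00021111224828200136 [-1.79890298e+02  1.22811938e-01  1.30878536e+01] [1.15028403 0.69423926 0.42794407]
```

View pics/top2.png

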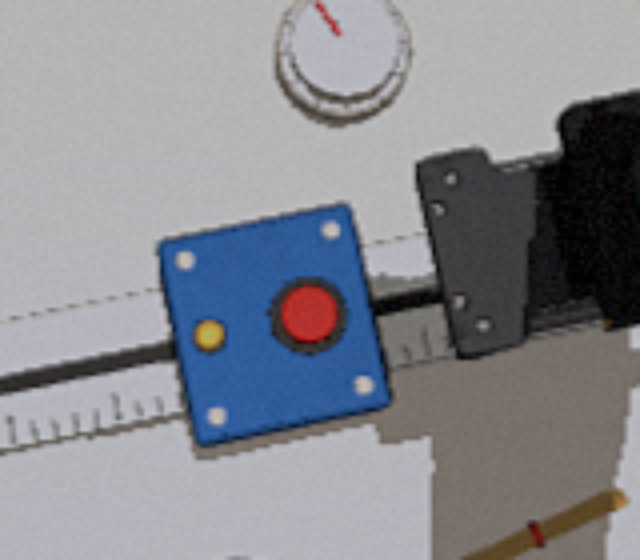

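Full view: red button centre (310,315), pin (209,334), both clear. Button is 133 mm ahead of the TCP along −tool y.

Call:
{"op": "servo_tool", "data": {
  "series": [
    [[0.002,-0.06,0,0,0,0,0],[0.004,-0.14,0,0,0,0,0],[0.004,-0.22,0,0,0,0,0],[0.004,-0.3,0,0,0,0,0],[0.004,-0.37,0,0,0,0,0],[0.004,-0.42,0.02,0,0,0,0],[0.004,-0.443,0.05,0,0,0,0],[0.004,-0.443,0.1,0,0,0,0],[0.004,-0.443,0.14,0,0,0,0],[0.004,-0.443,0.165,0,0,0,0],[0.004,-0.443,0.165,0,0,0,0],[0.004,-0.443,0.165,0,0,0,0]]
  ]
}}

```text
time_s: 9.95
tool_pos: [0.4917, 0.0246, 0.0913]
tool_rot: [-180.0, 0.1, 13.0]
force: [-0.1, -0.1, -0.4]
grip_width: 0.0006
grasp_force: 0.0
```

Call:
{"op": "servo_tool", "data": {
  "series": [
    [[0,0,0.015,0,0,0,0],[0,0,0.03,0,0,0,0],[0,0,0.042,0,0,0,0],[0,0,0.05,0,0,0,0],[0,0,0.056,0,0,0,0],[0,0,0.062,0,0,0,0],[0,0,0.067,0,0,0,0],[0,0,0.067,0,0,0,0],[0,0,0.067,0,0,0,0]]
  ]
}}

```text
time_s: 10.7
tool_pos: [0.4922, 0.025, 0.0718]
tool_rot: [-180.0, -0.0, 13.0]
force: [0.2, -1.4, -0.0]
grip_width: 0.0007
grasp_force: 0.2
```

Call:
{"op": "servo_tool", "data": {
  "series": [
    [[0,0,0.003,0,0,0,0],[0,0,0.006,0,0,0,0],[0,0,0.008,0,0,0,0],[0,0,0.01,0,0,0,0],[0,0,0.01,0,0,0,0]]
  ]
}}

```text
time_s: 11.12
tool_pos: [0.4924, 0.025, 0.0712]
tool_rot: [179.9, 0.0, 13.0]
force: [-8.2, -1.0, 19.8]
grip_width: 0.0007
grasp_force: 9.9
```

19.8 N at z = 71 mm: the mechanical stop is reached. Lift straight up and clear, then verify.

Call:
{"op": "servo_tool", "data": {
  "series": [
    [[0,0,0,0,0,0,0],[0,0,-0.02,0,0,0,0],[0,0,-0.06,0,0,0,0],[0,0,-0.14,0,0,0,0],[0,0,-0.22,0,0,0,0],[0,0.08,-0.26,0,0,0,0],[0,0.18,-0.26,0,0,0,0],[0,0.28,-0.26,0,0,0,0],[0,0.38,-0.26,0,0,0,0],[0,0.45,-0.26,0,0,0,0],[0,0.45,-0.26,0,0,0,0],[0,0.45,-0.26,0,0,0,0]]
  ]
}}

```text
time_s: 12.12
tool_pos: [0.5227, -0.1076, 0.147]
tool_rot: [-180.0, -0.0, 12.9]
force: [-0.6, 0.9, -0.6]
grip_width: 0.0002
grasp_force: 0.0
```

```bash
python3 pin.py; python3 look.py s3.png
```

```text
t 12.12 tcp s -0.1108 red n 46 s ctr 0.0313 z pct [0.0714 0.0725]
pin n 17 rows 207 211 z [0.0785 0.0788 0.0789 0.0792 0.0797 0.0798 0.08   0.0803] s 0.0786
12.17 [ 0.5226 -0.106   0.147 ] [-0.6  0.5 -0.4] s -0.1092
```

View pics/s3.png

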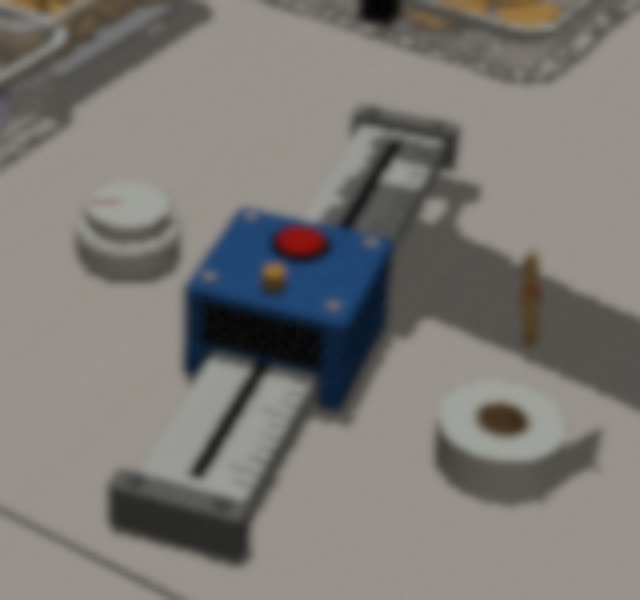

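The button (301,242) now sits low at 71 mm, the pin (274,277) is dropped at 79 mm, and the bystanders are where they were.

```bash
python3 -c "
from cell import env
print(env.sign_off())"
```

```text
the job is handed in; nothing more can be done
None
```

I handed the job in with the pin dropped into the detent at about 0.12 m, the lock button pressed to its stop, the arm clear and the bystanders unmoved; the sign-off gave no verdict.

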